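# Closing time: unlock the light panel and sweep the lights off

## Task

It is closing time: take the key from its wooden stand, push it fully home in the lock of the grey light panel and turn it clockwise as far as it goes, which frees the light switches; leave it in there, turned. Then throw the four round light switches over to off in one single drag of a closed finger along the row from the lock end, without lifting off between them, and leave the lone flat switch at the far end of the row (the fridge) on. Do not push aside the tin and the two honey jars standing by the panel.

Things in the scene. Friction and masses are not known exactly. Their poses are not given: they have to be found in the camera images.
- panel: grey light panel, fixed, 150 x 310 x 50 mm, bright strip along its switch row; origin at the centre of its underside, x across it (away from the robot at yaw 0), y along the row, top face at z = 0.050. The row is at x = -0.045, light switch 1 at the +y end, fridge switch at the -y end; the lock is at x = 0.040, y = 0.075
- lock_mouth (a point): centre of the top face of the square brass lock barrel (34 x 34 mm, 8 mm above the panel's top), z up; x runs along the key slot (panel x at the start) and turns with the barrel. Slot 19 x 7 mm (the bevel at its rim does not guide), 32 mm deep (looks shallower, but is open); the key goes in either way round, blade width along x
- lock (a joint): angle (rad) of the lock barrel: 0 at the start (locked), grows clockwise seen from above, stop at 1.25, counts as open above 1.0. Turns with 0.04 N m and stays; the key has 0.2 rad of play either way in the slot. While locked the light switches are blocked at about upright
- key: loose upright key, 50 g, 72 mm tall; origin at the blade's tip (lower end), z up. Blade 16 x 4 mm (x, y), 28 mm long; shoulder 24 x 10 mm, z 0.028 to 0.033, which rests on the barrel when fully home; flat brass bow 28 mm wide (x), 9 mm thick (y), z 0.032 to 0.072. Grasp the bow across its thickness at z about 0.056
- key_shoulder (a point): underside of the key's shoulder, on its axis 28 mm above the blade's tip; lies at lock_mouth when the key is fully home
- stand: wooden key stand, fixed, 60 x 50 x 45 mm, origin at the centre of its underside; the key stands 28 mm deep in a slot in its top, key axes along the stand's
- light_1 (a joint): angle (rad) of light switch 1, a round steel toggle: 8 mm stem, 12 mm ball, tip 44 mm from pivot; pivot at x -0.045, y 0.100, z 0.052 in the panel's frame. Upright = 0; starts slightly negative (ON, leaning to panel +y); positive = thrown to panel -y; stops -0.22 and 1.20; OFF above 0.8. Stays where left; 1 N moves it. At its off stop its top is 20 mm above the pivot
- light_2 (a joint): angle (rad) of light switch 2, a round steel toggle: 8 mm stem, 12 mm ball, tip 44 mm from pivot; pivot at x -0.045, y 0.056, z 0.052 in the panel's frame. Upright = 0; starts slightly negative (ON, leaning to panel +y); positive = thrown to panel -y; stops -0.22 and 1.20; OFF above 0.8. Stays where left; 1 N moves it. At its off stop its top is 20 mm above the pivot
- light_3 (a joint): angle (rad) of light switch 3, a round steel toggle: 8 mm stem, 12 mm ball, tip 44 mm from pivot; pivot at x -0.045, y 0.012, z 0.052 in the panel's frame. Upright = 0; starts slightly negative (ON, leaning to panel +y); positive = thrown to panel -y; stops -0.22 and 1.20; OFF above 0.8. Stays where left; 1 N moves it. At its off stop its top is 20 mm above the pivot
- light_4 (a joint): angle (rad) of light switch 4, a round steel toggle: 8 mm stem, 12 mm ball, tip 44 mm from pivot; pivot at x -0.045, y -0.032, z 0.052 in the panel's frame. Upright = 0; starts slightly negative (ON, leaning to panel +y); positive = thrown to panel -y; stops -0.22 and 1.20; OFF above 0.8. Stays where left; 1 N moves it. At its off stop its top is 20 mm above the pivot
- fridge (a joint): angle (rad) of the fridge switch, a flat steel paddle 22 mm wide, 8 mm thick, 44 mm high, not blocked by the lock; same angles as the light switches. Pivot at x = -0.045, y = -0.120, z = 0.052 in the panel's frame, 88 mm beyond the last light switch. Starts on and must stay below 0.3
- tin: low round food tin, 76 mm across, 58 mm high, near the fridge end of the panel; origin under its centre; bystander
- honey_jar: honey jar with a yellow lid, 53 mm across, 74 mm high, behind the panel; origin under its centre; bystander
- honey_jar_b: honey jar with a green lid, 51 mm across, 74 mm high, behind the panel; origin under its centre; bystander
Things that resemble listed ones, but are neither listed nor needed, are in the scene too. What is shaped like the key but green or red is not meant.

How it is judged:
On the way, in this order (a step that is already met when the one before it is completed fails the run):
1. the key is fully home in the lock, still locked (z of key_shoulder in the frame of lock_mouth below 0.005 m and horizontal distance between key_shoulder and lock_mouth below 0.006 m and angle between key's own z axis and vertical below 0.15 rad and value of joint lock below 0.6 rad), for 0.1 s.
2. the lock is turned open with the key in it (z of key_shoulder in the frame of lock_mouth below 0.005 m and horizontal distance between key_shoulder and lock_mouth below 0.006 m and angle between key's own z axis and vertical below 0.15 rad and value of joint lock above 1 rad), for 0.2 s.
3. all four light switches are off (value of joint each of light_1, light_2, light_3, light_4 above 0.8 rad), for 0.2 s.
At the end, for the whole second after the job is handed in: all four light switches thrown beyond 0.8 rad, the fridge switch still on (below 0.3 rad), the lock turned beyond 1.0 rad, and the key left at rest fully home in it (shoulder within 5 mm of the barrel's top, within 6 mm of its axis, tilted less than 0.15 rad) (all of step 2 and all of step 3 and value of joint fridge below 0.3 rad and linear speed of key below 0.02 m/s); the robot touches nothing.
It fails at once if the tool is lifted off the row (tool point more than 0.15 m above the counter) while some light switches are off and others still on (value of joint any of light_1, light_2, light_3, light_4 above 0.8 rad and value of joint any of light_1, light_2, light_3, light_4 below 0.5 rad and z of the grasp point in the frame of panel above 0.15 m).
It fails at once if the tin or a honey jar is pushed more than 30 mm (distance of any of tin, honey_jar, honey_jar_b from where it was at the start of the episode above 0.03 m).
It also fails if it takes over 51 s, if anything falls off the work surface, if the arm or the gripper's body presses on something with over 40 N, if the wrist force passes 120 N, or if a joint passes its speed limit or range.

## Robot

A 6-joint arm with a two-finger parallel gripper is mounted at the origin on a cart in front of the work surface, level with it; the furniture and walls round the work are solid. World frame = base frame: x ahead of the robot, y to its left, z up, the work surface at z = 0. Lengths are in m, angles in rad, forces in N, time in s.
With the tool pointing down it reaches from about 0.25 to 0.85 m from the base axis. Payload 12.5 kg.
Tool frame: the origin (TCP) lies between the finger pads, 19 mm behind the fingertips; this is the grasp point; z points along the fingers, y is the line along which they close (so a half turn about z gives the same grasp; the last joint's range is limited). The gripper opens to 93 mm and grips with 3 to 60 N. Pads are 15 mm wide; open, the fingers measure 128 mm over their backs; the gripper's body (75 mm by 188 mm) begins 65 mm behind the grasp point.
Start: joints at [-1.25, 0.351, 1.652, -0, 1.139, -0.085], TCP at [0.217, -0.505, 0.237] pointing down, gripper open.
Joint ranges: [-2.75, 2.75], [-0.79, 2.1], [0.01, 2.65], [-1.57, 4.71], [0.07, 3.14], [-2.87, 2.87]. Speed limits (rad/s): [2.22, 2.22, 2.79, 3.14, 3.14, 3.14].

## Interface

Orientations are given as [roll, pitch, yaw] about the fixed x, y, z axes, in that order (R = Rz(yaw) Ry(pitch) Rx(roll)).
In Python, from plant import ctrl gives the robot as it stands.
- The arm moves only by the tool jog_arm, never from a script. Its argument "steps" is a list of rows, each a list of 2 entries, a list of its own where there are three numbers: the shift along the tool's x, y, z in cm, then the turn, a rotation vector about the tool's x, y, z in degrees. In form: [[[dx, dy, dz], [ax, ay, az]], ...]. A call has 1 to 20 rows; each row shifts and turns the commanded pose from where the row before left it, along the tool's axes as they then stand; what a row does not reach is not made up. A row lasts 1/12 s, in which the tool goes at most 41.7 mm and 7.16 degrees, less where a joint would pass 70% of its speed; a pose out of reach is approached as far as the arm can. A call with a gripper value outside its range is refused whole. "hand" is the opening, from 0 (shut) to 1 (fully open), set as the call begins (left out, the last holds). The fingers move at their own pace and stop on an object; "grip_force" is the grip in N (left out, the last holds). Time passes only in rows, so rows that do not move let the fingers close. It gives the time, the measured TCP pose, the force, the opening and the grip force at its end, in the units of the state.
- ctrl.sense(): the state, without advancing time (a new reading comes with each control period).
- ctrl.capture(name): name is "scene" or "top" or "wrist"; returns a dict with "image" (384x512x3 uint8, red, green, blue), "fx", "fy", "cx", "cy" (pixels), "world_from_camera" (4x4, takes a point from camera to world coordinates). Camera axes: x right, y down, z forward; pixel columns grow to the right and rows downward; lengths in m; the calibration is good to about 2 mm. A picture is of the moment at which its call begins. There is no depth.
- ctrl.job_done(): hands the job in; it is judged then, once.
The state is a dict: "time_s": time; "joint_positions": joint angles; "joint_velocities": joint speeds; "joint_efforts": joint torques, N m; "tcp_pos": TCP position; "eef_rot": TCP orientation; "wrist_force": force on the tool from outside, world axes, zero at the start; "wrist_torque": the same for the moment, N m; "width": finger opening in m; "finger_force": force on a finger pad.
Only numpy, scipy, OpenCV 4.12 (cv2) and the standard library are available. Lean on these libraries where they do the work, as an engineer would, in place of code of your own. Each camera call takes 0.05 s, during which the arm holds its last target. There are 200 camera calls.

## Working session

There is one attempt and no reset: what is moved stays moved. The work goes in short steps, Python scripts to look and compute and a tool call to move; the robot and the scene stay as the last step left them, time stands still between calls to the robot, and variables do not carry over. Pictures are saved under pics/ and viewed, at most 10 in all, crops included, and the job is handed in when it is done.

Besides the shell and the picture viewer there is one more tool, called after "Request:" as name(argument=value, ...) on one line, values as JSON. jog_arm: Moves the arm, as the interface text tells. Its arguments: {"type":"object","properties":{"steps":{"type":"array"},"hand":{"type":"number"},"grip_force":{"type":"number"}},"required":["steps"]}

```bash
mkdir -p pics; ls
python3 - <<'E'
from plant import ctrl
import cv2,numpy as np,pickle
s=ctrl.sense();print({k:np.round(v,4) for k,v in s.items()})
D={}
for n in("scene","top","wrist"):
    c=ctrl.capture(n);D[n]=c
    cv2.imwrite(f"pics/{n}0.png",cv2.resize(c["image"][:,:,::-1],(800,600),interpolation=cv2.INTER_CUBIC))
    print(n,c["fx"],c["fy"],c["cx"],c["cy"],np.round(c["world_from_camera"],4).tolist())
pickle.dump(D,open("d0.pkl","wb"))
E
```

```text
pics
{'time_s': np.float64(0.0), 'joint_positions': array([-1.2496,  0.3512,  1.6524,  0.    ,  1.1391, -0.0846]), 'joint_velocities': array([ 0.0002, -0.0002, -0.0007, -0.0007, -0.001 ,  0.0003]), 'joint_efforts': array([-5.00000e-04, -4.97317e+01, -2.85255e+01,  6.99000e-02,
        2.57000e-02, -1.00000e-04]), 'tcp_pos': array([ 0.217 , -0.505 ,  0.2369]), 'eef_rot': array([-3.1405e+00, -1.0000e-04,  4.0580e-01]), 'wrist_force': array([ 0.1407, -0.0229, -0.3551]), 'wrist_torque': array([-0.0202,  0.0367, -0.0055]), 'finger_force': np.float64(0.0), 'width': np.float64(0.0928)}
scene 478.8381240702778 478.8381240702778 260.70755819949125 200.3249097085839 [[-0.7337, -0.3542, 0.5799, -0.0644], [-0.6795, 0.3865, -0.6237, 0.7135], [-0.0032, -0.8516, -0.5242, 0.6748], [0.0, 0.0, 0.0, 1.0]]
top 375.21360551384936 375.21360551384936 253.98512733071408 189.96127171741972 [[-0.0217, -0.9733, 0.2283, 0.3632], [-0.9997, 0.0195, -0.0117, 0.0167], [0.0069, -0.2285, -0.9735, 1.0814], [0.0, 0.0, 0.0, 1.0]]
wrist 288.20888250424457 288.20888250424457 254.52191972386814 190.51708096242783 [[0.3951, -0.8865, -0.2408, 0.2834], [-0.9186, -0.3815, -0.1028, -0.4772], [-0.0007, 0.2618, -0.9651, 0.3843], [0.0, 0.0, 0.0, 1.0]]
```

View pics/top0.png

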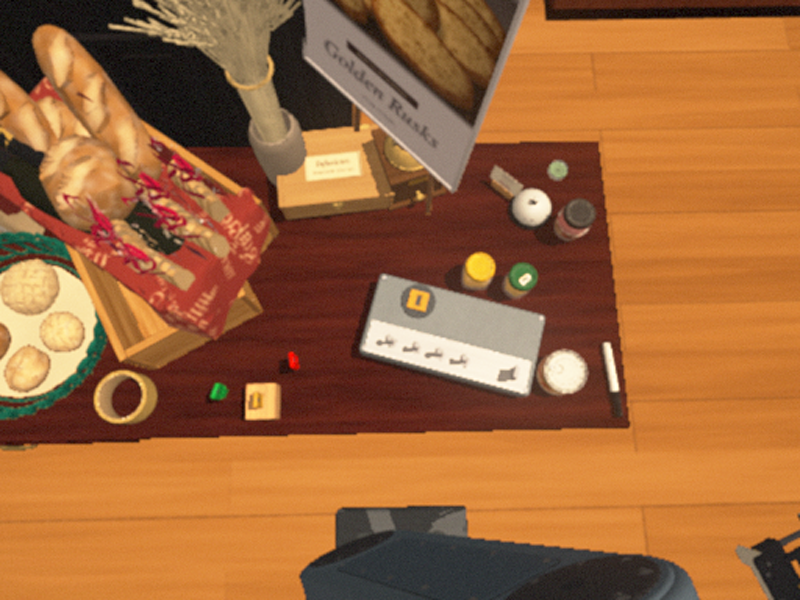

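View pics/scene0.png

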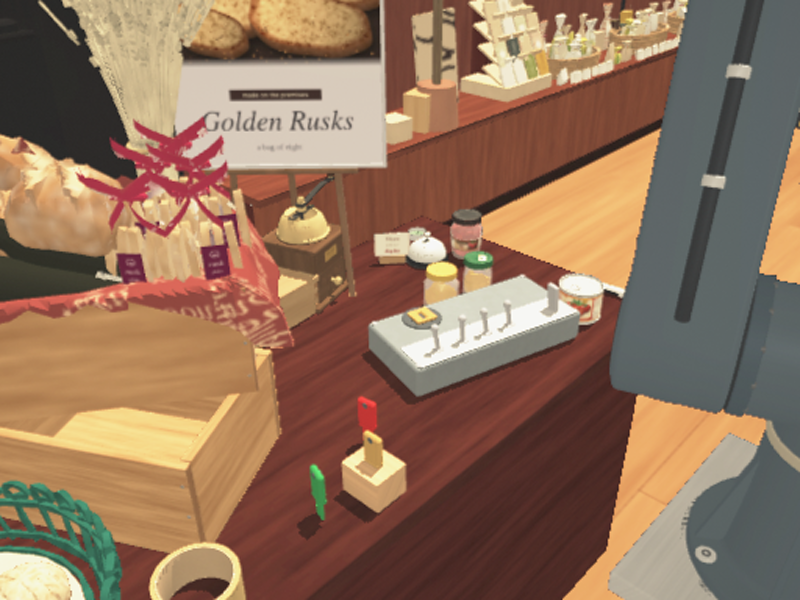

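The top view shows the stand at about (262,401), the green and red decoys at (218,392) and (293,361), and the panel's top corners at (380,275), (545,317), (527,395), (362,355). The lock is at (418,299). The scene view shows the brass key in the stand at (373,450).

```bash
cat > h.py <<'E'
import numpy as np,cv2,pickle
def ray(c,u,v,z):
    T=np.array(c["world_from_camera"]);d=T[:3,:3]@[(u-c["cx"])/c["fx"],(v-c["cy"])/c["fy"],1]
    return T[:3,3]+d*(z-T[2,3])/d[2]
def proj(c,P):
    T=np.array(c["world_from_camera"]);q=(np.atleast_2d(P)-T[:3,3])@T[:3,:3]
    return np.c_[q[:,0]/q[:,2]*c["fx"]+c["cx"],q[:,1]/q[:,2]*c["fy"]+c["cy"]]
def crop(c,x0,y0,w,h,W,H):
    return cv2.resize(c["image"][y0:y0+h,x0:x0+w,::-1],(W,H),interpolation=cv2.INTER_CUBIC)
E
python3 - <<'E'
from h import *
D=pickle.load(open("d0.pkl","rb"));t=D["top"];s=D["scene"];k=1.5625
for n,c,p,z in [("pc",t,[(380,275),(545,317),(527,395),(362,355)],.05),("pcS",s,[(524,278),(578,321),(415,369),(370,327)],.05),("lock",t,[(418,299)],.058),("lockS",s,[(422,315)],.058),("stand",t,[(246,383),(280,383),(281,418),(245,419)],.045),("keyS",s,[(373,433)],.089),("keyT",t,[(258,398)],.07),("green",t,[(218,392)],.06),("red",t,[(293,360)],.06),("tin",t,[(563,372)],.058),("yel",t,[(480,266)],.074),("grn",t,[(522,278)],.074)]:
    print(n,[np.round(ray(c,u/k,v/k,z)[:2],3).tolist() for u,v in p])
a=np.hstack([crop(t,145,235,50,42,400,336),crop(s,205,250,75,63,400,336)])
b=np.hstack([crop(t,225,165,133,88,400,264),crop(s,230,165,147,97,400,264)])
cv2.imwrite("pics/c1.png",np.vstack([a,b]))
E
```

```text
pc [[0.647, 0.034], [0.563, -0.261], [0.425, -0.219], [0.501, 0.068]]
pcS [[0.557, -0.25], [0.414, -0.193], [0.516, 0.074], [0.641, 0.039]]
lock [[0.598, -0.033]]
lockS [[0.597, -0.031]]
stand [[0.457, 0.272], [0.455, 0.212], [0.395, 0.209], [0.395, 0.271]]
keyS [[0.429, 0.243]]
keyT [[0.429, 0.244]]
green [[0.441, 0.316]]
red [[0.493, 0.188]]
tin [[0.463, -0.282]]
yel [[0.653, -0.145]]
grn [[0.629, -0.219]]
```

View pics/c1.png

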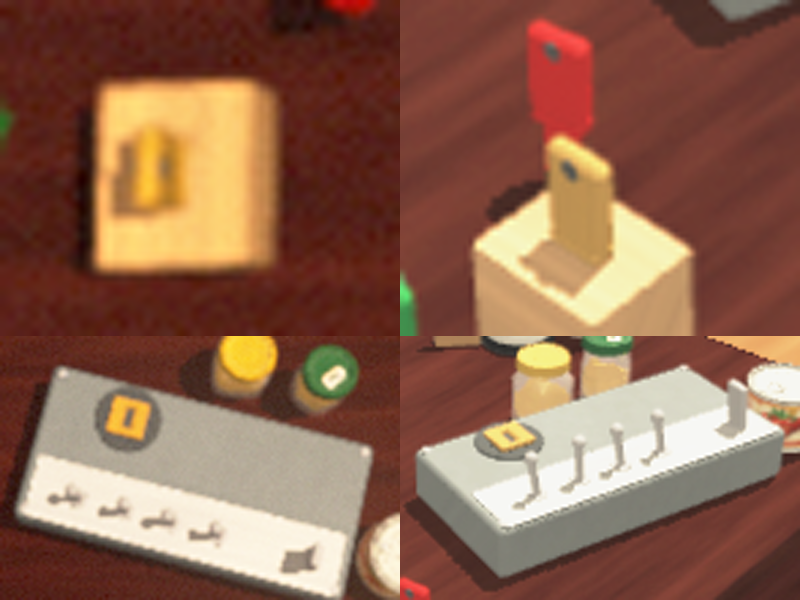

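Request:
jog_arm(steps=[[[2.4,-3,0],[0,0,0]],[[2.4,-3,0],[0,0,0]],[[2.4,-3,0],[0,0,0]],[[2.4,-3,0],[0,0,0]],[[2.4,-3,0],[0,0,0]],[[2.4,-3,0],[0,0,0]],[[2.4,-3,0],[0,0,0]],[[2.4,-3,0],[0,0,0]],[[2.4,-3,0],[0,0,0]],[[2.4,-3,0],[0,0,0]],[[2.4,-3,0],[0,0,0]],[[2.4,-3,0],[0,0,0]],[[2.4,-3,0],[0,0,0]],[[2.4,-3,0],[0,0,0]],[[2.4,-3,0],[0,0,0]],[[2.4,-3,0],[0,0,0]],[[2.4,-3,0],[0,0,0]],[[2.4,-3,0],[0,0,0]],[[2.4,-3,0],[0,0,0]],[[2.4,-3,0],[0,0,0]]], hand=0.4)

```text
time_s: 1.82
tcp_pos: [0.4212, 0.2376, 0.2373]
eef_rot: [3.142, 0.0, 0.406]
wrist_force: [0.6, -1.5, 0.9]
width: 0.0372
finger_force: 0.0
```

Request:
jog_arm(steps=[[[0,0,0],[0,0,-7.1]],[[0,0,0],[0,0,-7.1]],[[0,0,0],[0,0,-7.1]],[[0,0,0],[0,0,-7.1]],[[0,0,0],[0,0,-7.1]],[[0,0,0],[0,0,-7.1]],[[0,0,0],[0,0,-7.1]],[[0,0,0],[0,0,-7.1]],[[0,0,0],[0,0,-7.1]],[[0,0,0],[0,0,-7.1]],[[0,0,0],[0,0,-7.1]],[[0,0,0],[0,0,-7.1]],[[0,0,0],[0,0,-7.1]],[[0,0,0],[0,0,-7.1]],[[0,0,0],[0,0,-7.1]],[[0,0,0],[0,0,-7.1]],[[0,0,0],[0,0,-7.1]],[[0,0,0],[0,0,-7.1]],[[0,0,0],[0,0,-7.1]],[[0,0,0],[0,0,-7.1]]])

```text
time_s: 3.48
tcp_pos: [0.4212, 0.2354, 0.2373]
eef_rot: [-3.141, -0.0, 2.89]
wrist_force: [-0.4, -0.5, -0.2]
width: 0.0371
finger_force: 0.0
```

Request:
jog_arm(steps=[[[0,0,0],[0,0,-7.1]],[[0,0,0],[0,0,-7.1]],[[0,0,0],[0,0,0]],[[0,0,0],[0,0,0]]])

```text
time_s: 3.82
tcp_pos: [0.4212, 0.2354, 0.2373]
eef_rot: [-3.141, -0.0, 3.128]
wrist_force: [0.3, -0.2, -0.2]
width: 0.037
finger_force: 0.0
```

Run:
```python
from plant import ctrl
from h import *
D={}
for n in("scene","top","wrist"): D[n]=ctrl.capture(n)
s=ctrl.sense();print({k:np.round(s[k],4).tolist() for k in("time_s","joint_positions","tcp_pos","eef_rot","wrist_force","width")})
pickle.dump(D,open("d1.pkl","wb"));w=D["wrist"]
print(proj(w,[[.425,.243,.045],[.425,.243,.089]]))
a=crop(w,0,0,512,384,800,600);cv2.imwrite("pics/w1.png",a)
```

```text
{'time_s': 3.9667, 'joint_positions': [0.4131, 0.2281, 1.8199, 0.0, 1.0937, -1.1449], 'tcp_pos': [0.4213, 0.2354, 0.2374], 'eef_rot': [-3.1416, -0.0001, 3.1288], 'wrist_force': [-0.0517, 0.8785, -0.0442], 'width': 0.0371}
[[261.39714617 177.93396686]
 [262.33692202 187.04329361]]
```

View pics/w1.png

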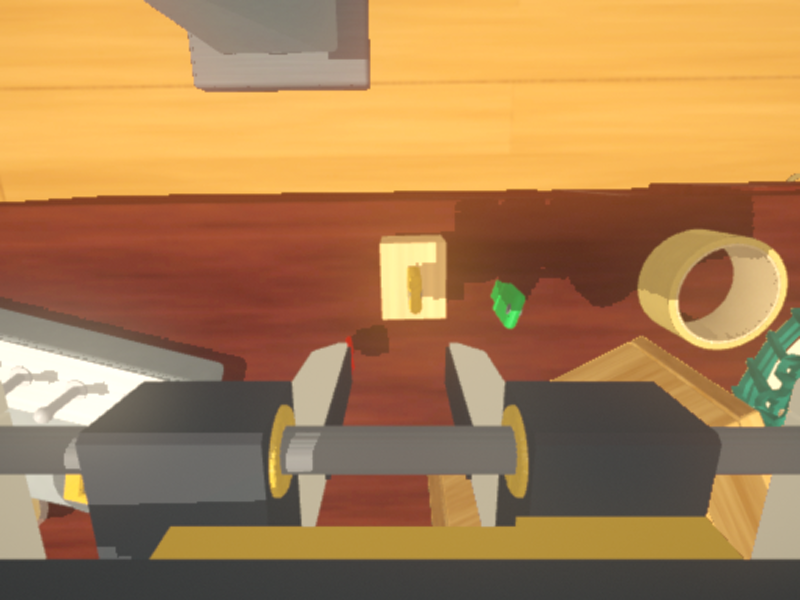

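The wrist view shows the key's bow from about (411,264) to (418,311), and the stand's top corners at (380,237), (445,236), (383,319), (447,319).

Run:
```python
from h import *
D=pickle.load(open("d1.pkl","rb"));w=D["wrist"];k=1.5625
for z,p in [(.089,[(411,264),(415,264),(418,311),(413,311)]),(.045,[(380,243),(445,243),(383,319),(447,319)])]:
    print([np.round(ray(w,u/k,v/k,z)[:2],4).tolist() for u,v in p])
hsv=cv2.cvtColor(w["image"],cv2.COLOR_RGB2HSV)
print(hsv[150:208:3,255:278:2,1]);
a=np.hstack([crop(w,235,143,60,70,400,467),crop(D["top"],145,235,50,42,400,467)])
cv2.imwrite("pics/w1c.png",a)
```

```text
[[0.4056, 0.2439], [0.4056, 0.2465], [0.4383, 0.2485], [0.4383, 0.245]]
[[0.3976, 0.2217], [0.3982, 0.2709], [0.458, 0.2226], [0.4586, 0.2733]]
[[167 167 161 160 158 159 156 149 148 147 149 149]
 [132 134 132 134 134 135 134 132 132 134 133 132]
 [100  97  95  97  96  95  93  92  93  91  88  91]
 [ 96  94  91  93  93  91  91  89  91  88  85  90]
 [ 96  94  91  93  93  91  90  89  90  88  85  89]
 [ 97  95  91  92  93  90  90  91  90  88  85  87]
 [ 96  95  90  93  95  94 124  94 126 126 125 125]
 [ 96  96  95 159 174 175 167 132 129 130 128 128]
 [ 96  96  97 169 175 174 178 133 129 129 129 129]
 [ 98  97  97 170 176 176 177 150 128 129 128 129]
 [ 95  97  97 168 176 177 176 168 129 128 129 128]
 [ 96  97  97 166 174 174 175 170 129 128 129 129]
 [ 97  97  96 135 175 176 177 156 128 128 129 129]
 [ 96  98  98 121 165 177 175 136 126 125 126 129]
 [ 96  99  96 129 176 177 176 156  93  87  85  92]
 [ 96 101  97 118 177 176 177 163  96  91  85  88]
 [ 97 101  98  99 167 175 179 143  94  90  85  87]
 [ 97 101  97  94  99 118 102  94  93  91  85  88]
 [142 143 152 151 151 151 151 150 156 155 155 155]
 [171 171 171 172 171 173 172 172 170 167 166 166]]
```

View pics/w1c.png

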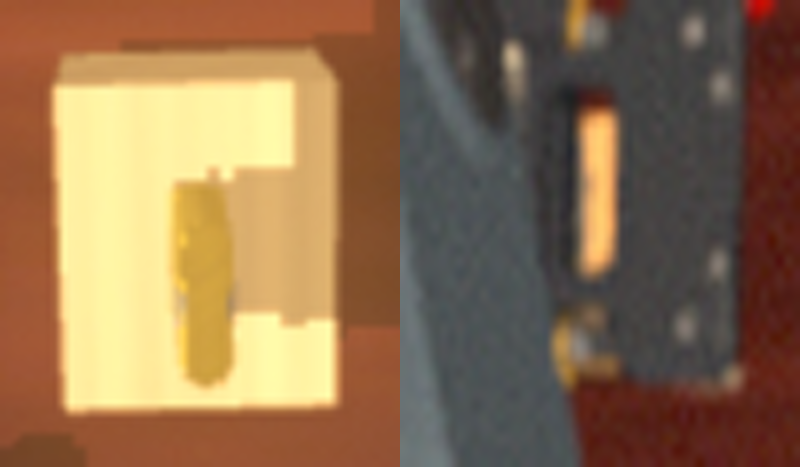

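The close crop puts the stand's centre at about (0.428, 0.247), with the 50 x 60 mm size confirmed. The key is centred on it, with yaw about 0.01.

Request:
jog_arm(steps=[[[-0.3,0.55,2],[0,0,-0.6]],[[-0.3,0.55,2],[0,0,-0.5]],[[0,0,2.5],[0,0,0]],[[0,0,2.5],[0,0,0]],[[0,0,2.5],[0,0,0]],[[0,0,2],[0,0,0]],[[0,0,1.5],[0,0,0]],[[0,0,1],[0,0,0]],[[0,0,0.4],[0,0,0]],[[0,0,0],[0,0,0]]])

```text
time_s: 4.8
tcp_pos: [0.4272, 0.2463, 0.073]
eef_rot: [-3.141, -0.001, -3.133]
wrist_force: [0.1, 0.8, -0.1]
width: 0.0373
finger_force: 0.0
```

Request:
jog_arm(steps=[[[0,0,0],[0,0,0]],[[0,0,0],[0,0,0]],[[0,0,0],[0,0,0]],[[0,0,0],[0,0,0]],[[0,0,0],[0,0,0]],[[0,0,0],[0,0,0]]], hand=0, grip_force=8)

```text
time_s: 5.3
tcp_pos: [0.4276, 0.2465, 0.0738]
eef_rot: [3.141, 0.001, -3.132]
wrist_force: [0.3, 0.0, 4.3]
width: 0.009
finger_force: 8.0
```

Request:
jog_arm(steps=[[[0,0,0],[0,0,0]],[[0,0,0],[0,0,0]],[[0,0,-0.5],[0,0,0]],[[0,0,-1],[0,0,0]],[[0,0,-1],[0,0,0]],[[0,0,-1.5],[0,0,0]],[[0,0,-2],[0,0,0]],[[0,0,-2],[0,0,0]],[[0,0,-2],[0,0,0]],[[0,0,-2],[0,0,0]]], grip_force=30)

```text
time_s: 6.13
tcp_pos: [0.4272, 0.2463, 0.1954]
eef_rot: [3.141, 0.001, -3.132]
wrist_force: [0.2, -0.0, -0.9]
width: 0.0091
finger_force: 30.0
```

Run:
```python
from h import *
D=pickle.load(open("d0.pkl","rb"));t=D["top"];s=D["scene"];k=1.5625
for z in(.1,.15,.2,.25,.3,.35,.4): print(z,[np.round(ray(c,u/k,v/k,z)[:2],3).tolist() for c,u,v in [(t,455,187),(s,385,165),(t,303,55),(s,178,170)]])
```

```text
0.1 [[0.794, -0.104], [1.021, -0.385], [1.069, 0.173], [1.327, -0.067]]
0.15 [[0.772, -0.098], [0.927, -0.29], [1.033, 0.165], [1.206, 0.001]]
0.2 [[0.75, -0.092], [0.833, -0.194], [0.997, 0.157], [1.085, 0.069]]
0.25 [[0.728, -0.086], [0.738, -0.099], [0.961, 0.149], [0.964, 0.137]]
0.3 [[0.706, -0.08], [0.644, -0.003], [0.925, 0.141], [0.843, 0.205]]
0.35 [[0.684, -0.073], [0.549, 0.093], [0.889, 0.133], [0.722, 0.273]]
0.4 [[0.663, -0.067], [0.455, 0.188], [0.853, 0.125], [0.601, 0.34]]
```

Request:
jog_arm(steps=[[[-1.85,-2.85,0],[0,0,0]],[[-1.85,-2.85,0],[0,0,0]],[[-1.85,-2.85,0],[0,0,0]],[[-1.85,-2.85,0],[0,0,0]],[[-1.85,-2.85,0],[0,0,0]],[[-1.85,-2.85,0],[0,0,0]],[[-1.85,-2.85,0],[0,0,0]],[[-1.85,-2.85,0],[0,0,0]],[[-1.85,-2.85,0],[0,0,0]],[[-1.85,-2.85,0],[0,0,0]],[[0,0,0],[0,0,5]],[[0,0,0],[0,0,5]],[[0,0,0],[0,0,5.5]],[[0,0,0],[0,0,0]],[[0,0,0],[0,0,0]]])

```text
time_s: 7.38
tcp_pos: [0.615, -0.0368, 0.1942]
eef_rot: [3.142, 0.001, 2.884]
wrist_force: [0.1, -0.2, -0.2]
width: 0.0087
finger_force: 30.0
```

Run:
```python
from plant import ctrl
from h import *
D={}
for n in("scene","top","wrist"): D[n]=ctrl.capture(n)
s=ctrl.sense();print({k:np.round(s[k],4).tolist() for k in("time_s","joint_positions","tcp_pos","eef_rot","wrist_force","width")})
D["s"]=s
pickle.dump(D,open("d2.pkl","wb"));w=D["wrist"]
a=crop(w,0,0,512,384,800,600);cv2.imwrite("pics/w2.png",a)
```

```text
{'time_s': 7.5333, 'joint_positions': [-0.1351, 0.5144, 1.5151, -0.0, 1.1118, -1.4475], 'tcp_pos': [0.615, -0.0367, 0.1938], 'eef_rot': [3.1416, 0.0003, 2.8832], 'wrist_force': [0.5471, 0.1232, 0.1708], 'width': 0.0089}
```

View pics/w2.png

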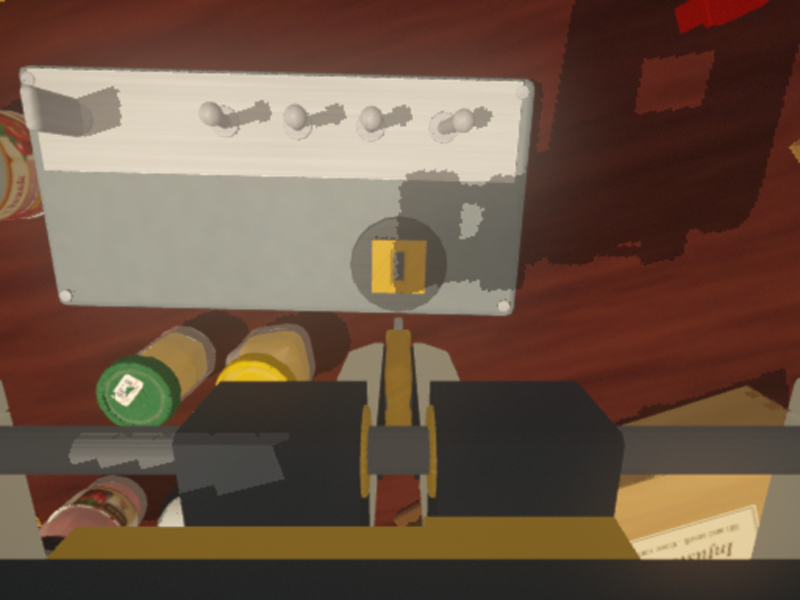

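The view shows the lock barrel spanning about (372,240)-(426,293) with its slot at (399,265). The held key's tip is at (398,320), and the panel corners are at (20,67), (533,78), (516,315), (63,304). The lights are at x 215 to 460 and the fridge is at (55,110).

Run:
```python
from h import *
from scipy.optimize import least_squares
D=pickle.load(open("d2.pkl","rb"));w=D["wrist"];k=1.5625;s=D["s"]
hsv=cv2.cvtColor(w["image"],cv2.COLOR_RGB2HSV)
m=((hsv[...,0]>8)&(hsv[...,0]<30)&(hsv[...,1]>140)).astype(np.uint8);m[:150]=0;m[192:]=0;m[:,:230]=0;m[:,280:]=0
c=max(cv2.findContours(m,cv2.RETR_EXTERNAL,cv2.CHAIN_APPROX_NONE)[0],key=cv2.contourArea)
print("bbox",cv2.boundingRect(c),cv2.minAreaRect(c))
hull=cv2.boxPoints(cv2.minAreaRect(c));W=np.array([ray(w,u,v,.058)[:2] for u,v in hull]);print("barrel",W,W.mean(0),[np.linalg.norm(W[i]-W[i-1]) for i in range(4)],[np.arctan2(*(W[i]-W[i-1])[::-1]) for i in range(4)])
# slot: dark inside
g=hsv[...,2].astype(int);print(g[158:184,247:264:1]) 
pc=np.array([(22,68),(534,79),(516,315),(62,304)])/k
P=np.array([ray(w,u,v,.05)[:2] for u,v in pc]);print("panel",P,P.mean(0),[np.linalg.norm(P[i]-P[i-1]) for i in range(4)])
L=np.array([[-.075,-.155],[-.075,.155],[.075,.155],[.075,-.155]])
def pose(p,q): return np.c_[np.cos(p[2])*q[:,0]-np.sin(p[2])*q[:,1]+p[0],np.sin(p[2])*q[:,0]+np.cos(p[2])*q[:,1]+p[1]]
r=least_squares(lambda p:(proj(w,np.c_[pose(p,L),[.05]*4])-pc).ravel(),[.534,-.09,-.26])
print("pose",r.x,r.fun.round(2),"lock",pose(r.x,np.array([[.04,.075]])))
y=s["eef_rot"][2];t=s["tcp_pos"]
print("tip expected px*k",proj(w,[t-[0,0,.056],t-[0,0,.028]])*k)
```

```text
bbox (238, 153, 35, 35) ((254.48402404785156, 169.8993377685547), (34.212642669677734, 33.493221282958984), 2.2906100749969482)
barrel [[ 0.60983045 -0.05467145]
 [ 0.5774742  -0.0442221 ]
 [ 0.58733903 -0.01204098]
 [ 0.62004579 -0.02149145]] [ 0.59867237 -0.0331065 ] [np.float64(0.03471693368495656), np.float64(0.03400170159076709), np.float64(0.033659167294080077), np.float64(0.034044723406439874)] [np.float64(-1.869463294864805), np.float64(2.8292188525806616), np.float64(1.2733496113801996), np.float64(-0.281284532797612)]
[[226 225 225 223 217 162 146 148 150 148 146 146 148 147 148 148 149]
 [225 225 223 206 199 160 146 147 147 146 145 145 146 147 148 149 149]
 [225 225 220 190 188 181 150 140 139 138 138 139 142 143 149 148 148]
 [225 223 219 186 185 156 139 110 105 105 106 117 138 143 147 148 149]
 [224 223 217 185 183 136 105  91  88  88  89  99 138 143 147 148 149]
 [223 221 211 183 183 135 117  93  87  86  87 102 138 142 147 149 148]
 [222 220 210 183 180 134 118  93  85  86  87 102 137 142 148 149 146]
 [221 221 213 181 164 129 118  92  86  85  87 104 138 143 147 146 147
[... 1055 characters left out ...]
45 146 147]
 [223 222 209 191 190 154 147 144 145 145 141 142 144 144 146 147 146]
 [224 223 215 213 211 162 147 147 147 145 144 145 145 146 147 147 147]
 [225 223 221 223 221 174 150 147 146 145 146 147 147 148 147 148 147]]
panel [[ 0.42934158 -0.2172293 ]
 [ 0.51197053  0.07321402]
 [ 0.65331491  0.03539401]
 [ 0.56792468 -0.25857046]] [ 0.54063792 -0.09179793] [np.float64(0.14461800165161567), np.float64(0.3019683260302527), np.float64(0.14631673023472672), np.float64(0.3061153360843808)]
pose [ 0.54160992 -0.09213182 -0.27803826] [-4.55 -1.74  4.59 -1.22  1.39  2.36 -1.4   3.62] lock [[ 0.60065898 -0.03099093]]
tip expected px*k [[399.08965453 332.63463885]
 [399.26925678 355.19829679]]
```

Run:
```python
from h import *
D=pickle.load(open("d2.pkl","rb"));w=D["wrist"];s=D["s"];t=s["tcp_pos"];y=s["eef_rot"][2]
g=w["image"].astype(int).sum(2)//3
print(g[198:236,242:270])
tx=np.array([np.cos(y),np.sin(y),0]);ty=np.array([np.sin(y),-np.cos(y),0]);z=np.array([0,0,1])
for n,a,b,h in [("tip corners",.008,.002,.056),("tip",.008,-.002,.056),("blade top",.008,.002,.028),("sh bot",.012,.005,.028),("sh",.012,-.005,.028),("sh top",.012,.005,.023),("bow top",.014,.0045,-.016),("bow bottom",.014,.0045,.024),("bow",.014,-.0045,.024)]:
    print(n,proj(w,t+a*tx+b*ty-h*z).round(1))
```

```text
[[148 147 144 ... 146 146 146]
 [141 141 142 ... 140 140 141]
 [ 86  86  86 ... 114 114 115]
 ...
 [129 124  78 ... 128 128 128]
 [129 124  77 ... 129 129 128]
 [129 124  76 ... 128 128 129]]
tip corners [[258.1 202.7]]
tip [[252.7 202.7]]
blade top [[258.7 215.8]]
sh bot [[263.3 209.9]]
sh [[247.8 209.9]]
sh top [[263.6 212.5]]
bow top [[265.  235.3]]
bow bottom [[262.8 209. ]]
bow [[248.4 209. ]]
```

Run:
```python
from h import *
np.set_printoptions(linewidth=250,threshold=10**6)
D=pickle.load(open("d2.pkl","rb"));w=D["wrist"]
print(w["image"][199:218,244:267,2]);print(w["image"][199:218,244:267,0])
```

```text
[[131 131 131 131 131 130 124 121 109 108 104 109 110 122 123 124 125 125 125 126 129 130 130]
 [ 68  68  69  69  68  68  67  67  69  70  69  71  72  76  78  77  84  94  94  96  96  98  98]
 [ 42  44  40  43  42  43  41  42  43  43  45  44  43  45  45  45  46  49  51  51  50  50  51]
 [ 41  41  41  38  39  40  40  38  42  46  46  48  47  41  39  40  39  38  40  40  38  39  39]
 [ 41  39  39  41  40  38  40  42  59  80  83  84  82  58  39  38  38  38  38  41  38  38  38]
 [ 41  42  40  39  41  40  41  46  80  97 101 100  98  73  44  38  40  38  37  37  39  38  39]
 [ 40  41  41  41  39  42  39  46  83  98 102 101 100  84  47  39  37  39  39  37  38  40  38]
 [ 42  41  40  42  39  38  39  47  83  99 101 101 102  85  48  39  39  40  40  38  39  38  40]
 [ 40  40  39  39  38  39  39  45  82  99 102 102 101  85  47  40  38  38  39  39  39  38  38]
 [ 40  39  40  38  37  40  37  47  85  99 102 103 101  84  47  39  38  39  40  39  38  37  37]
 [ 40  39  40  39  38  39  38  47  94 101 101 102 101  84  47  39  39  39  38  37  37  37  38]
 [ 38  39  37  38  38  39  38  50  92  97  98  98  97  
[... 1811 characters left out ...]
6 104 102 101  96  97  96  96  95]
 [ 97  98  97 108 124 132 131 132 134 134 134 133 134 133 133 134 133 123 102  96  96  94  94]
 [ 98  97 100 122 136 139 135 137 135 134 134 134 135 136 137 138 139 135 116  97  94  94  93]
 [ 96  97 101 126 140 140 135 135 134 134 134 134 135 135 135 135 139 141 125  99  94  92  91]
 [ 96  97 102 135 141 135 134 134 134 135 135 134 135 135 135 134 135 142 128  99  92  91  91]
 [ 96  97 102 135 139 135 134 134 134 135 136 136 135 136 136 134 134 138 128  99  92  93  94]
 [ 96  95 102 135 136 135 134 135 135 134 135 135 136 136 136 134 134 135 128 100  95  95  96]
 [ 96  95 102 133 133 134 134 135 135 135 135 136 136 136 136 133 134 132 126 101  97  98  98]]
```

Request:
jog_arm(steps=[[[0.85,0,1.5],[0,0,0]],[[0.85,0,2],[0,0,0]],[[0,0,2],[0,0,1.7]],[[0,0,1],[0,0,0]],[[0,0,0.2],[0,0,0]],[[0,0,0],[0,0,0]],[[0,0,0],[0,0,0]]])

```text
time_s: 8.12
tcp_pos: [0.5993, -0.0325, 0.1274]
eef_rot: [3.141, 0.001, 2.852]
wrist_force: [1.0, 0.3, -1.4]
width: 0.0089
finger_force: 30.0
```

Run:
```python
from plant import ctrl
from h import *
D={}
for n in("scene","top","wrist"): D[n]=ctrl.capture(n)
s=ctrl.sense();print({k:np.round(s[k],4).tolist() for k in("time_s","tcp_pos","eef_rot","wrist_force","width")})
D["s"]=s;pickle.dump(D,open("d3.pkl","wb"))
a=np.hstack([crop(D["wrist"],215,170,80,80,400,400),crop(D["scene"],235,160,80,80,400,400)])
cv2.imwrite("pics/w3.png",a)
print(proj(D["wrist"],[s["tcp_pos"]-[0,0,.056]]),proj(D["scene"],[s["tcp_pos"]-[0,0,.056]]),proj(D["scene"],[[.5986,-.0324,.058]]))
```

```text
{'time_s': 8.2667, 'tcp_pos': [0.5992, -0.0325, 0.1274], 'eef_rot': [3.1413, 0.0016, 2.8514], 'wrist_force': [0.8413, -0.3669, -0.3673], 'width': 0.0091}
[[255.36264986 212.6513818 ]] [[269.69424323 196.42059152]] [[269.82339256 201.21608903]]
```

View pics/w3.png

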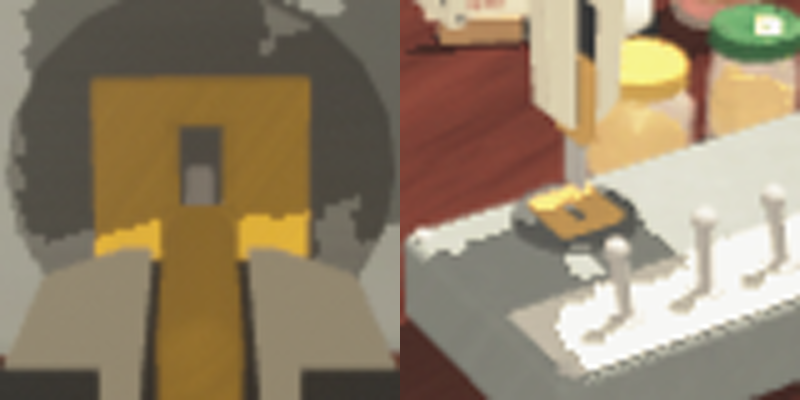

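The blade (crop columns 186-215) sits centred in the slot (180-221), and the barrel's near edge is level at row 77. So y and yaw are good, and x is checked next.

Run:
```python
from h import *
np.set_printoptions(linewidth=250,threshold=10**6)
D=pickle.load(open("d3.pkl","rb"));w=D["wrist"];s=D["s"]
print(w["image"][182:214,255,:].tolist())
y=s["eef_rot"][2];tx=np.array([np.cos(y),np.sin(y),0]);t=s["tcp_pos"]
print("tip near exp",proj(w,t+.008*tx-[0,0,.056]))
for r in(185,185.5,195,195.5,203,203.5): print(r,[round(float((ray(w,255,r,z)-t)@tx),4) for z in(.058,.0714)])
```

```text
[[78, 74, 66], [78, 73, 65], [84, 77, 66], [118, 93, 56], [134, 103, 48], [141, 107, 48], [142, 109, 48], [144, 110, 48], [146, 111, 49], [146, 111, 49], [145, 111, 49], [143, 110, 49], [136, 104, 49], [100, 84, 60], [81, 76, 65], [79, 74, 66], [78, 73, 65], [78, 74, 65], [78, 73, 65], [79, 74, 66], [84, 77, 69], [110, 103, 92], [123, 114, 103], [124, 115, 103], [125, 115, 104], [124, 116, 104], [125, 116, 103], [125, 116, 104], [126, 114, 99], [135, 105, 56], [136, 104, 46], [136, 103, 45]]
tip near exp [[255.3761545  202.43624052]]
185 [0.0179, 0.0213]
185.5 [0.0175, 0.0209]
195 [0.0098, 0.0137]
195.5 [0.0094, 0.0133]
203 [0.0033, 0.0076]
203.5 [0.0028, 0.0072]
```

Request:
jog_arm(steps=[[[0.07,0,0.4],[0,0,0]],[[0,0,0.4],[0,0,0]],[[0,0,0.3],[0,0,0]],[[0,0,0.3],[0,0,0]],[[0,0,0.3],[0,0,0]],[[0,0,0.2],[0,0,0]],[[0,0,0],[0,0,0]]])

```text
time_s: 8.85
tcp_pos: [0.5979, -0.0322, 0.1069]
eef_rot: [-3.142, -0.001, 2.851]
wrist_force: [-0.4, 0.5, -0.8]
width: 0.0091
finger_force: 30.0
```

Request:
jog_arm(steps=[[[0,0,0.4],[0,0,0]],[[0,0,0.4],[0,0,0]],[[0,0,0.4],[0,0,0]],[[0,0,0.4],[0,0,0]],[[0,0,0.3],[0,0,0]],[[0,0,0.1],[0,0,0]],[[0,0,0],[0,0,0]]])

```text
time_s: 9.43
tcp_pos: [0.5979, -0.0322, 0.0872]
eef_rot: [-3.142, -0.0, 2.851]
wrist_force: [-0.2, 0.1, -1.0]
width: 0.0085
finger_force: 30.0
```

Request:
jog_arm(steps=[[[0,0,0.1],[0,0,0]],[[0,0,0.1],[0,0,0]],[[0,0,0],[0,0,0]],[[0,0,0],[0,0,0]]])

```text
time_s: 9.77
tcp_pos: [0.5982, -0.0323, 0.0867]
eef_rot: [3.142, 0.001, 2.851]
wrist_force: [-4.4, 1.4, 11.7]
width: 0.0086
finger_force: 30.0
```

Request:
jog_arm(steps=[[[0,0,-0.08],[0,0,4]],[[0,0,0],[0,0,5]],[[0,0,0],[0,0,5]],[[0,0,0],[0,0,5]],[[0,0,0],[0,0,5]],[[0,0,0],[0,0,5]],[[0,0,0],[0,0,5]],[[0,0,0],[0,0,5]],[[0,0,0],[0,0,5]],[[0,0,0],[0,0,5]],[[0,0,0],[0,0,5]],[[0,0,0],[0,0,5]],[[0,0,0],[0,0,5]],[[0,0,0],[0,0,5]],[[0,0,0],[0,0,5]],[[0,0,0],[0,0,5]],[[0,0,0],[0,0,3]],[[0,0,0],[0,0,1]],[[0,0,0],[0,0,0]]])

```text
time_s: 11.35
tcp_pos: [0.5991, -0.0317, 0.0869]
eef_rot: [3.139, -0.001, 1.401]
wrist_force: [3.5, 3.9, 0.4]
width: 0.009
finger_force: 30.0
```

Run:
```python
from plant import ctrl
from h import *
s=ctrl.sense();print({k:np.round(s[k],4).tolist() for k in("time_s","joint_positions","tcp_pos","eef_rot","wrist_force","wrist_torque","width")})
```

```text
{'time_s': 11.35, 'joint_positions': [-0.1308, 0.6231, 1.6336, 0.0014, 0.882, 0.0382], 'tcp_pos': [0.5991, -0.0317, 0.0869], 'eef_rot': [3.1387, -0.0012, 1.4009], 'wrist_force': [3.5211, 3.8664, 0.3867], 'wrist_torque': [0.793, -0.8437, 0.0471], 'width': 0.009}
```

Request:
jog_arm(steps=[[[0,0,0],[0,0,2]],[[0,0,0],[0,0,1]],[[0,0,0],[0,0,0]]])

```text
time_s: 11.6
tcp_pos: [0.5992, -0.0317, 0.0869]
eef_rot: [3.139, -0.001, 1.349]
wrist_force: [4.1, 4.5, -0.3]
width: 0.0089
finger_force: 30.0
```

Run:
```python
from plant import ctrl
from h import *
s=ctrl.sense();print({k:np.round(s[k],4).tolist() for k in("time_s","tcp_pos","eef_rot","wrist_force","wrist_torque","width")})
```

```text
{'time_s': 11.6, 'tcp_pos': [0.5992, -0.0317, 0.0869], 'eef_rot': [3.1386, -0.0012, 1.3491], 'wrist_force': [4.053, 4.5067, -0.3262], 'wrist_torque': [0.7475, -0.8269, 0.1944], 'width': 0.0089}
```

The torque has risen to 0.19 N m, so the lock is at its stop. I relax the twist, release and retreat straight up.

Request:
jog_arm(steps=[[[0,0,0],[0,0,-2]],[[0,0,0],[0,0,-1]],[[0,0,0],[0,0,0]]])

```text
time_s: 11.85
tcp_pos: [0.5991, -0.0319, 0.0869]
eef_rot: [3.139, -0.001, 1.403]
wrist_force: [5.2, 3.0, 0.9]
width: 0.009
finger_force: 30.0
```

Request:
jog_arm(steps=[[[0,0,0],[0,0,0]],[[0,0,0],[0,0,0]],[[0,0,0],[0,0,0]],[[0,0,0],[0,0,0]],[[0,0,-0.5],[0,0,0]],[[0,0,-1.5],[0,0,0]],[[0,0,-2.5],[0,0,0]],[[0,0,-3],[0,0,0]],[[0,0,-2],[0,0,0]]], hand=0.35)

```text
time_s: 12.6
tcp_pos: [0.5984, -0.0323, 0.184]
eef_rot: [3.14, -0.0, 1.402]
wrist_force: [0.4, -0.2, 1.3]
width: 0.0323
finger_force: 0.0
```

Run:
```python
from plant import ctrl
from h import *
D={}
for n in("scene","top","wrist"): D[n]=ctrl.capture(n)
s=ctrl.sense();print({k:np.round(s[k],4).tolist() for k in("time_s","tcp_pos","eef_rot","wrist_force","width")})
D["s"]=s;pickle.dump(D,open("d4.pkl","wb"))
a=np.hstack([crop(D["wrist"],0,0,512,384,480,360),crop(D["scene"],215,145,107,120,320,360)])
cv2.imwrite("pics/w4.png",a)
```

```text
{'time_s': 12.75, 'tcp_pos': [0.5985, -0.0323, 0.1828], 'eef_rot': [3.1387, -0.0, 1.4023], 'wrist_force': [-0.2513, 0.283, -0.9181], 'width': 0.0324}
```

View pics/w4.png

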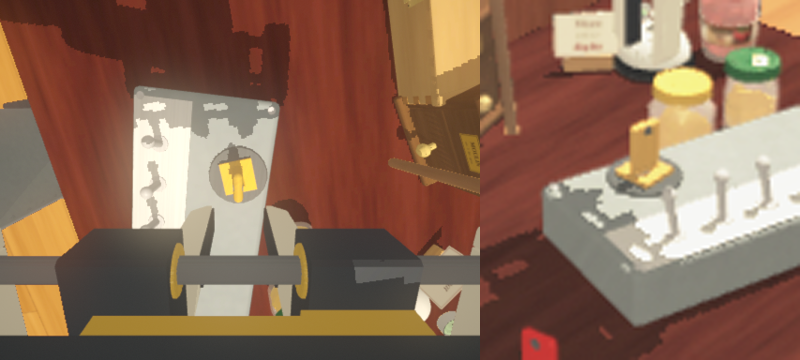

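The key stands upright in the barrel with its shoulder down, and the barrel has turned nearly a quarter turn. The row is free and the switches are still on. Next I shut the fingers, go to the row's lock end and descend.

Request:
jog_arm(steps=[[[0,0,0],[0,0,6.6]],[[2.1,-2.8,0],[0,0,0]],[[2.1,-2.8,0],[0,0,0]],[[2.1,-2.8,0],[0,0,0]],[[0,0,0],[0,0,0]],[[0,0,2.5],[0,0,0]],[[0,0,2.5],[0,0,0]],[[0,0,2],[0,0,0]],[[0,0,1],[0,0,0]],[[0,0,0.7],[0,0,0]],[[0,0,0],[0,0,0]],[[0,0,0],[0,0,0]]], hand=0, grip_force=20)

```text
time_s: 13.75
tcp_pos: [0.5352, 0.0517, 0.0945]
eef_rot: [3.142, -0.0, 1.287]
wrist_force: [-0.2, 1.5, 0.5]
width: 0.0006
finger_force: 0.0
```

Run:
```python
from plant import ctrl
from h import *
c=ctrl.capture("wrist");s=ctrl.sense();print({k:np.round(s[k],4).tolist() for k in("time_s","tcp_pos","eef_rot","wrist_force","width")})
e=-.285;d=(s["tcp_pos"]-[.598,-.0323,0])[:2];print("panel xy",d@[np.cos(e),np.sin(e)]+.04,d@[-np.sin(e),np.cos(e)]+.075)
a=np.hstack([crop(c,0,0,512,384,480,360),crop(ctrl.capture("scene"),215,145,107,120,320,360)]);cv2.imwrite("pics/w5.png",a)
```

```text
{'time_s': 13.8, 'tcp_pos': [0.5355, 0.0517, 0.095], 'eef_rot': [3.1406, -0.0003, 1.2871], 'wrist_force': [0.2605, 0.0398, 0.823], 'width': 0.0006}
panel xy -0.04359796702849813 0.13800649981789562
```

View pics/w5.png

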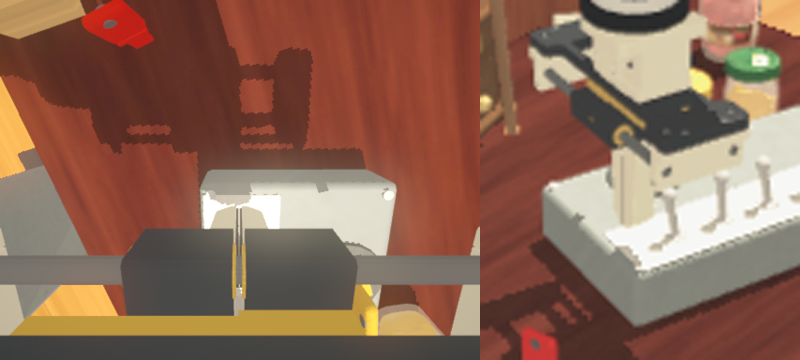

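The closed finger stands on the row just beyond switch 1, at panel (-0.044, 0.138). Now the single drag.

Request:
jog_arm(steps=[[[-0.8,0,0],[0,0,0]],[[-1.2,0,0],[0,0,0]],[[-1.2,0,0],[0,0,0]],[[-1.2,0,0],[0,0,0]],[[-1.2,0,0],[0,0,0]],[[-1.2,0,0],[0,0,0]],[[-1.2,0,0],[0,0,0]],[[-1.2,0,0],[0,0,0]],[[-1.2,0,0],[0,0,0]],[[0,0,0],[0,0,0]]])

```text
time_s: 14.68
tcp_pos: [0.5053, -0.0501, 0.0942]
eef_rot: [-3.141, 0.0, 1.286]
wrist_force: [0.3, -0.0, 0.2]
width: 0.0005
finger_force: 0.1
```

Request:
jog_arm(steps=[[[-1.2,0,0],[0,0,0]],[[-1.2,0,0],[0,0,0]],[[-1.2,0,0],[0,0,0]],[[-1.2,0,0],[0,0,0]],[[-1.2,0,0],[0,0,0]],[[-1.2,0,0],[0,0,0]],[[-1.1,0,0],[0,0,0]],[[-1,0,0],[0,0,0]],[[-0.7,0,0],[0,0,0]],[[0,0,0],[0,0,0]],[[0,0,0],[0,0,0]]])

```text
time_s: 15.6
tcp_pos: [0.4778, -0.1444, 0.0942]
eef_rot: [-3.141, 0.0, 1.287]
wrist_force: [-0.3, -0.2, 0.8]
width: 0.0005
finger_force: 0.2
```

Run:
```python
from plant import ctrl
from h import *
s=ctrl.sense();print({k:np.round(s[k],4).tolist() for k in("time_s","tcp_pos","eef_rot","wrist_force","width")})
e=-.285;d=(s["tcp_pos"]-[.598,-.0323,0])[:2];print("panel xy",d@[np.cos(e),np.sin(e)]+.04,d@[-np.sin(e),np.cos(e)]+.075)
a=np.hstack([crop(ctrl.capture("wrist"),0,0,512,384,400,300),crop(ctrl.capture("scene"),230,150,150,112,400,300)]);cv2.imwrite("pics/w6.png",a)
```

```text
{'time_s': 15.6, 'tcp_pos': [0.4778, -0.1444, 0.0942], 'eef_rot': [-3.1415, 0.0001, 1.2866], 'wrist_force': [-0.2665, -0.1604, 0.7758], 'width': 0.0005}
panel xy -0.04388173447080846 -0.06638212685976881
```

View pics/w6.png

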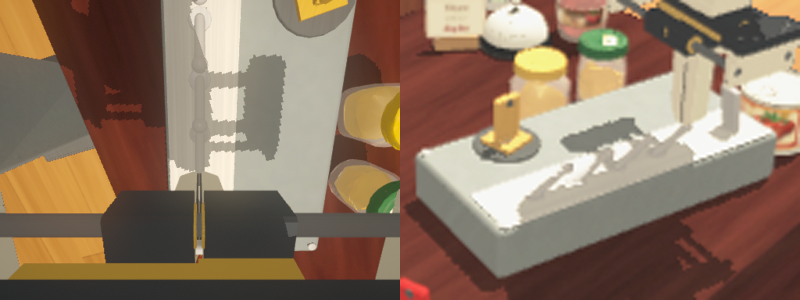

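All four toggles lie over towards the fridge end, parallel to each other. The fridge paddle (right crop, about (730,110)) is still upright and clear of the finger, and the key stands home. I lift straight off.

Request:
jog_arm(steps=[[[0,0,-1],[0,0,0]],[[0,0,-2],[0,0,0]],[[0,0,-3],[0,0,0]],[[0,0,-3],[0,0,0]],[[0,0,-3],[0,0,0]],[[0,0,0],[0,0,0]],[[0,0,0],[0,0,0]],[[0,0,0],[0,0,0]]])

```text
time_s: 16.37
tcp_pos: [0.4776, -0.1437, 0.2139]
eef_rot: [-3.141, -0.0, 1.288]
wrist_force: [0.4, -0.7, 0.2]
width: 0.0006
finger_force: 0.0
```

Run:
```python
from plant import ctrl
import numpy as np
s=ctrl.sense();print(np.round(s["tcp_pos"],3),np.round(s["wrist_force"],2),np.abs(s["joint_velocities"]).max())
print(ctrl.job_done())
```

```text
[ 0.478 -0.144  0.214] [ 0.4  -0.74  0.18] 0.021327605516400217
the job is handed in; nothing more can be done
None
```

The job is handed in at about 16 s of the 51 s allowed, with no verdict returned: the key is home in the lock and turned to its stop, and the last pictures, taken just before I lifted off, show all four light switches thrown off in one drag and the fridge switch still on; the tin and jars were not touched.

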